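Switch the cabin radio to its second band and call up the favourite station

TASK

Switch on the favourite station on the wooden radio: with a fingertip, stroke the knurled wheel on top until its white line clicks in at the green mark, then press the orange preset key right down and let it come up again. Work gently and with a light touch: do not pinch or force anything, do not press the white keys, leave the radio where it stands, and do not disturb the wooden bird and brass bell on it or the things beside it.

Things in the scene. Friction and masses are not known exactly. Their poses are not given: they have to be found in the camera images.
- radio: Loose wooden radio, 2.2 to 3.3 kg, 140 mm deep (x) and 300 wide (y); black top panel 170 mm above the table. Origin: centre of its underside; x runs from its front (speaker, robot's side) to its back, y to the left seen from the robot. In its frame: wheel at x -20, y -95; keys at x -25, y +128 (white), +82 (orange), +36 (white) mm; aerial, a bar 10 mm high, along the back at x +55.
- wheel_crown (a point): Highest point of the knurled wheel, mid-width, 12 mm above the top panel. Fixed to the radio (does not turn), axes as the radio's. Wheel: black drum, radius 32 mm, 14 mm wide, on a level axle along the radio's x, so its rim runs along y here. A fixed guard of radius 26.5 mm, same axis, on each side (8.5 to 15.5 mm off). Marks beside it, from left (+y): black, black, green, black.
- mode_wheel (a joint): Angle of the knurled wheel, rad. Click positions: 0 (white line at the leftmost mark), 0.45, 0.90 (green mark), 1.35; it starts at 0 or 0.45. It grows as the crown is stroked towards the radio's -y (right, seen from the robot), 14.4 mm of rim per click; 2 to 2.5 N along the rim takes it over the hump, which lies halfway; then it snaps on. Under 5 to 10 N from above it follows a fingertip.
- wheel_line (a point): The middle of the white line on the wheel's rim, at 32 mm from its axis; turns with the wheel.
- key_mid_top (a point): Centre of the top of the orange preset key (24 x 24 mm cap). Its top is 11 mm above the radio's top panel when up; it stands in a frame 34 x 34 mm and 3 mm high. Its axes are the radio's.
- key_mid (a joint): Travel of the orange key in m: 0 up, 0.005 fully down. A spring returns it: 1.2 N starts it, 4 N puts it fully down.
- key_left (a joint): Travel of the white key 46 mm to the left (+y of the radio) of the orange one; otherwise the same.
- key_right (a joint): Travel of the white key 46 mm to the right (-y of the radio) of the orange one; otherwise the same.
- bird: Little wooden toy bird, loose, 48 mm tall on a round foot of 30 mm diameter, tail to 28 mm from its axis, standing on the radio's top between the wheel and the keys and a little behind them. Origin: centre of its underside.
- mug: Blue mug, 80 mm across, 90 mm tall, loose, on the table beside the radio. Origin: centre of its underside.
- jar: Amber glass jar with a steel lid, 72 mm across, 100 mm tall, loose, on the table beside the radio. Origin: centre of its underside.
- toy_car: Red and wooden toy car, 110 x 66 x 52 mm, loose, on the table beside the radio. Origin: centre of its underside.
- glasses_case: Dark brown spectacle case, 60 x 160 x 34 mm, loose, on the table beside the radio. Origin: centre of its underside.
- bell: Little brass table bell, loose, 25 mm across, 36 mm tall, standing on the radio's top behind the preset keys, before the aerial. Origin: centre of its underside.

How it is judged:
By the outcome, as a careful person would: the job done as asked, in the order asked, and still so for the second after the job is handed in, with the robot touching nothing.
It also fails if it takes over 45 s, if anything falls off the work surface, if the arm or the gripper's body presses on something with over 40 N, if the wrist force passes 120 N, or if a joint passes its speed limit or range.

ROBOT

A 6-joint arm with a two-finger parallel gripper is mounted at the origin on the work surface. World frame = base frame: x ahead of the robot, y to its left, z up, the work surface at z = 0. Lengths are in mm, angles in rad, forces in N, time in s.
With the tool pointing down it reaches from about 300 to 1000 mm from the base axis. Payload 5.1 kg.
Tool frame: the origin (TCP) lies midway between the tips of the shut fingers; the grasp point (between the pads) lies 19 mm behind it; z points along the fingers, y is the line along which they close (so a half turn about z gives the same grasp; the last joint's range is limited). The gripper opens to 95 mm and grips with 3 to 60 N. Pads are 20 mm wide; open, the fingers measure 119 mm over their backs; the gripper's body (75 mm by 180 mm) begins 59 mm behind the grasp point.
Start: joints at [1.15, 0.124, 1.65, -0, 1.367, -0.083], TCP at [215.438, 613.246, 186.756] pointing down, gripper open.
Joint ranges: [-2.61, 2.61], [-1.02, 2.33], [0.03, 2.71], [-1.35, 4.49], [0.32, 2.68], [-2.91, 2.91]. Speed limits (rad/s): [2.57, 2.57, 3.14, 3.14, 3.14, 3.14].

INTERFACE

Orientations are given as a unit quaternion [w, x, y, z].
In Python, from bench import read_state, eyes, job gives the robot as it stands.
- The arm moves only by the shell command python3 -m handwheel 'ROWS' [FORCE]. ROWS is JSON, one flat list of numbers, 5 for each row, row after row: the opening, from -1 (shut) to 1 (fully open), then the shift along the tool's x, y, z normalised to -1 to 1, where 1 is 0.06 m, then the turn about the tool's z normalised to -1 to 1, where 1 is 360 degrees. A call has 1 to 20 rows; each row shifts and turns the commanded pose from where the row before left it, along the tool's axes as they then stand; what a row does not reach is not made up. A row lasts 1/8 s, in which the tool goes at most 62.5 mm and 10.7 degrees, less where a joint would pass 70% of its speed; a pose out of reach is approached as far as the arm can. A call with a number of a shift or a turn outside -1 to 1 is refused whole. A call with a gripper value outside its range is refused whole. The fingers move at their own pace and stop on an object; FORCE is the grip in N (left out, the last holds). Time passes only in rows, so rows that do not move let the fingers close. It gives the time, the measured TCP pose, the force, the opening and the grip force at its end, in the units of the state.
- read_state(): the state, without advancing time (a new reading comes with each control period).
- eyes.read_camera(name): name is "scene" or "top"; returns the picture (400x640x3 uint8, red, green, blue); there is no depth.
- eyes.get_calibration(name): a dict with "camera_matrix" (3x3 intrinsics, pixels), "R" (3x3) and "t" (3): a world point X has camera coordinates R X + t. Camera axes: x right, y down, z forward; pixel columns grow to the right and rows downward; lengths in mm; the calibration is good to about 2 mm. A picture is of the moment at which its call begins. get_calibration takes no time and is no camera call.
- job.finish_job(): hands the job in; it is judged then, once.
The state is a dict: "clock": time; "joints": joint angles; "joint_velocities": joint speeds; "tau": joint torques, N m; "position": TCP position; "ee_rot": TCP orientation; "ft_force": force on the tool from outside, world axes, zero at the start; "torque": the same for the moment, N m; "grip_width": finger opening in mm; "gripper_force": force on a finger pad.
Only numpy, scipy, OpenCV 4.12 (cv2) and the standard library are available. Lean on these libraries where they do the work, as an engineer would, in place of code of your own. Each camera call takes 0.05 s, during which the arm holds its last target. There are 200 camera calls.

## Working session

There is one attempt and no reset: what is moved stays moved. The work goes in short steps, Python scripts to look and compute and a shell command to move; the robot and the scene stay as the last step left them, time stands still between calls to the robot, and variables do not carry over. Pictures are saved under pics/ and viewed, at most 10 in all, crops included, and the job is handed in when it is done.

```bash
ls; mkdir -p pics; python3 - <<'E'
from bench import read_state,eyes
import cv2
for n in("scene","top"):
    cv2.imwrite(f"pics/{n}0.png",eyes.read_camera(n)[...,::-1]); c=eyes.get_calibration(n);print(n,c)
print(read_state())
E
```

```text
pics
scene {'camera_matrix': array([[367.23579314,   0.        , 322.91591866],
       [  0.        , 367.23579314, 197.91883501],
       [  0.        ,   0.        ,   1.        ]]), 'R': array([[-0.2670557 ,  0.96353255, -0.01691975],
       [ 0.7501232 ,  0.19682027, -0.63132952],
       [-0.6049764 , -0.18129205, -0.77533009]]), 't': array([ 113.03576401, -280.62856722, 1341.48061094])}
top {'camera_matrix': array([[493.58914229,   0.        , 315.90578729],
       [  0.        , 493.58914229, 200.66100178],
       [  0.        ,   0.        ,   1.        ]]), 'R': array([[ 0.01683933, -0.99980016,  0.01077422],
       [-0.99762213, -0.01752096, -0.06665652],
       [ 0.06683198, -0.00962615, -0.99771781]]), 't': array([  -8.9855347 ,  483.99811803, 1702.82944229])}
{'clock': 0.1, 'joints': array([ 1.15037754e+00,  1.24444247e-01,  1.65152350e+00, -2.18482528e-05,
        1.36751557e+00, -8.26180664e-02]), 'joint_velocities': array([ 5.36255303e-05, -3.24025659e-03, -2.57035872e-03, -1.67599695e-03,
        8.05009468e-04, -5.74499129e-04]), 'tau': array([ 5.42249163e-04, -4.18877113e+01, -3.61098146e+01,  7.76683842e-02,
        4.60912753e-02, -6.74674652e-05]), 'position': array([215.20377251, 612.66930358, 185.61544832]), 'ee_rot': array([-2.24909051e-04,  1.68096200e-01,  9.85770143e-01, -9.18250653e-04]), 'ft_force': array([0.49198122, 0.20037156, 0.05860614]), 'torque': array([-0.01139842, -0.01778964,  0.02328815]), 'gripper_force': 0.0, 'grip_width': 94.82453248017435}
```

View pics/scene0.png

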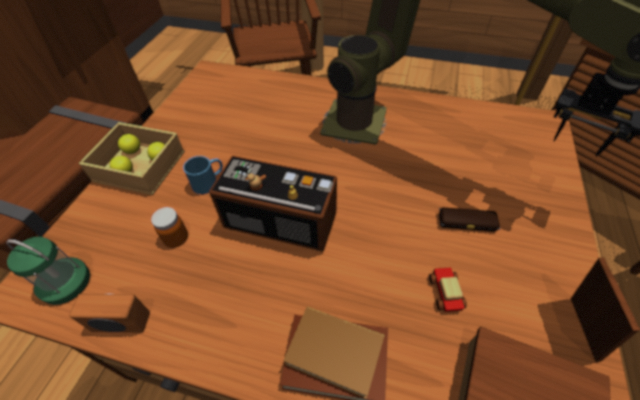

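View pics/top0.png

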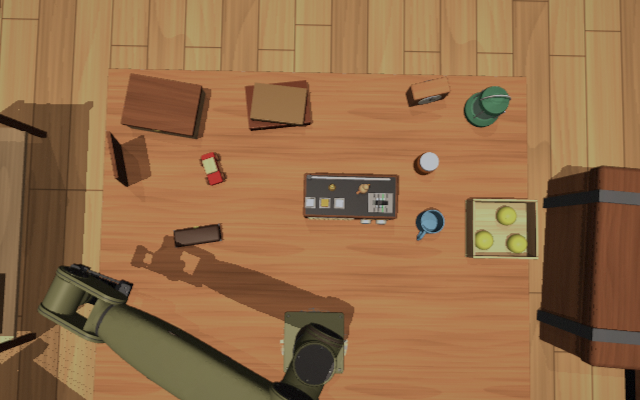

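```bash
python3 - <<'E'
import cv2,numpy as np
a=cv2.imread("pics/top0.png")[165:230,295:405]
b=cv2.imread("pics/scene0.png")[150:250,205:345]
a=cv2.resize(a,None,fx=7,fy=7,interpolation=cv2.INTER_CUBIC)[:,:770];b=cv2.resize(b,None,fx=5.5,fy=5.5,interpolation=cv2.INTER_CUBIC)
cv2.imwrite("pics/a.png",a);cv2.imwrite("pics/b.png",b)
E
```

```text
(no output)
```

View pics/a.png

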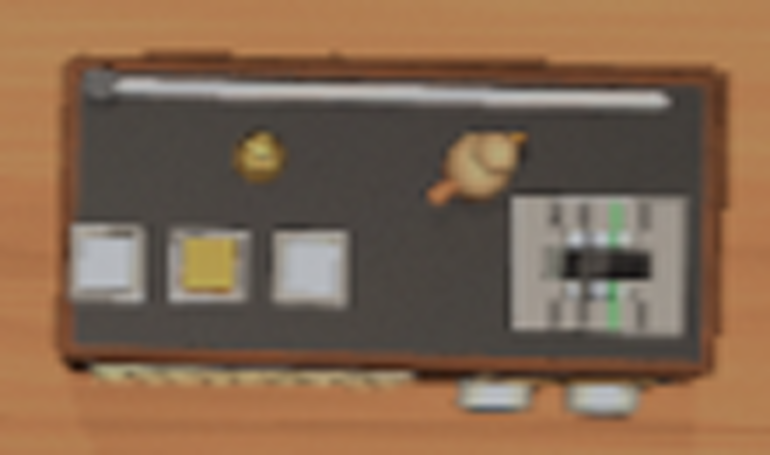

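View pics/b.png

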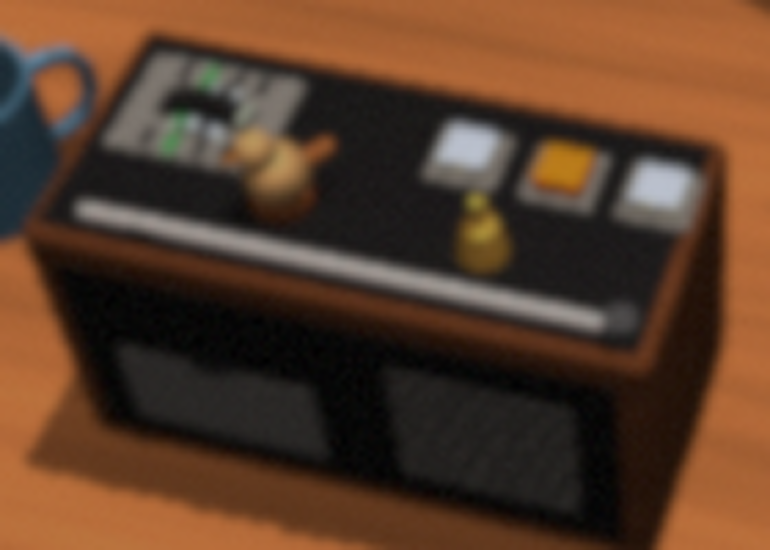

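```bash
cat > h.py <<'E'
import numpy as np
from bench import eyes
C={n:eyes.get_calibration(n) for n in("scene","top")}
def ray(n,p):
    c=C[n];d=c["R"].T@np.linalg.solve(c["camera_matrix"],[*p,1]);return -c["R"].T@c["t"],d/np.linalg.norm(d)
def plane(n,p,z):
    o,d=ray(n,p);return o+d*(z-o[2])/d[2]
def tri(p,q):
    A=0;b=0
    for n,x in(("top",p),("scene",q)):
        o,d=ray(n,x);P=np.eye(3)-np.outer(d,d);A=A+P;b=b+P@o
    return np.linalg.solve(A,b)
def proj(n,X):
    c=C[n];v=c["camera_matrix"]@(c["R"]@np.asarray(X)+c["t"]);return v[:2]/v[2]
E
python3 - <<'E'
import cv2,numpy as np
from h import *
t=cv2.imread("pics/top0.png");s=cv2.imread("pics/scene0.png")
def blobs(im,lo,hi,box,mn):
    x0,y0,x1,y1=box;m=cv2.inRange(cv2.cvtColor(im[y0:y1,x0:x1],cv2.COLOR_BGR2HSV),lo,hi)
    n,_,st,c=cv2.connectedComponentsWithStats(m);return [(tuple(np.round(c[i]+[x0,y0],2)),st[i,4]) for i in range(1,n) if st[i,4]>=mn]
bt,bs=(300,170,400,215),(205,150,345,230)
# orange
print("T or",blobs(t,(15,120,120),(30,255,255),bt,8));print("S or",blobs(s,(10,180,120),(24,255,255),(290,165,325,190),8))
print("T wh",blobs(t,(90,0,190),(140,60,255),bt,10),blobs(t,(0,0,205),(180,40,255),bt,10));print("S wh",blobs(s,(100,0,170),(140,70,255),bs,10))
print("T gr",blobs(t,(45,50,80),(85,255,255),bt,3));print("S gr",blobs(s,(45,50,60),(85,255,255),bs,3))
for r in range(197,210):print(r,' '.join('%3d'%v for v in t[r,370:392].mean(-1)))
a=cv2.resize(t[192:214,366:396],None,fx=18,fy=18,interpolation=cv2.INTER_NEAREST)
b=cv2.resize(s[156:184,222:262],None,fx=13.5,fy=13.5,interpolation=cv2.INTER_NEAREST)
cv2.imwrite("pics/c.png",np.vstack([cv2.resize(a,(540,260)),cv2.resize(b,(540,330))]))
E
```

```text
T or [((np.float64(302.1), np.float64(172.4)), np.int32(10)), ((np.float64(331.75), np.float64(186.75)), np.int32(20)), ((np.float64(324.54), np.float64(202.35)), np.int32(48))]
S or [((np.float64(307.08), np.float64(179.89)), np.int32(64))]
T wh [((np.float64(309.69), np.float64(202.62)), np.int32(29)), ((np.float64(339.2), np.float64(203.12)), np.int32(25))] []
S wh [((np.float64(289.62), np.float64(176.27)), np.int32(48)), ((np.float64(324.54), np.float64(183.38)), np.int32(50))]
T gr [((np.float64(382.4), np.float64(196.1)), np.int32(10)), ((np.float64(382.22), np.float64(208.33)), np.int32(9))]
S gr [((np.float64(242.46), np.float64(163.69)), np.int32(13)), ((np.float64(236.18), np.float64(174.05)), np.int32(22))]
197 151 150 150 136 126 128 146 144 113 137 153 148 137 138 147 149 120 115 142 150 150 149
198 152 151 151 149 148 131 161 180 137 137 173 172 140 160 174 149 138 146 150 149 149 149
199 151 152 152 152 151 139 168 185 141 137 177 175 140 164 177 148 141 150 150 150 149 149
200 151 151 139 122 126 106  92 101  88  83 105 105  85  92 113 108 118 129 142 150 149 149
201 151 152 137 118 111  79  34  37  62  65  70  68  49  45  51  53  57  75 130 150 150 149
202 152 151 138 119 108  76  29  45  66  64  70  66  45  39  39  36  36  57 129 150 149 149
203 152 152 136 117 103  70  33  45  68  67  70  59  37  34  37  32  35  58 128 150 150 149
204 151 152 127 123 111  65  41  49  63  54  52  44  27  29  30  27  34  58 128 150 150 150
205 152 152 149 148 147 132 149 133  84 111 146 139 109 135 146 142 141 142 147 150 150 150
206 152 152 152 153 152 130 162 153  94 127 171 159 122 161 160 132 142 151 151 150 150 150
207 152 152 151 143 137 128 142 128  82  94 136 125 102 150 148 125 140 150 151 150 151 150
208 152 152 152 126 110 137 150 123  99 132 148 144 130 145 150 138 110 131 150 151 151 151
209 152 152 153 123 105 139 152 122 104 138 152 147 134 144 151 140 102 128 151 150 150 150
```

View pics/c.png

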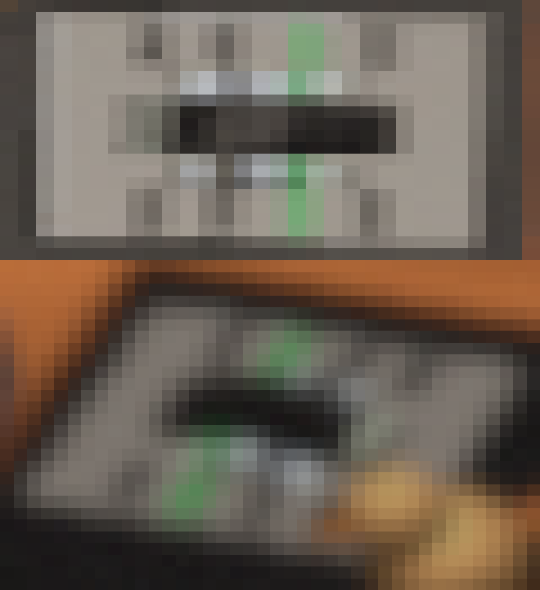

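```bash
python3 - <<'E'
from h import *
pt={'or':((324.54,202.35),(307.08,179.89)),'wl':((309.69,202.62),(324.54,183.38)),'wr':((339.2,203.12),(289.62,176.27)),'g1':((382.4,196.1),(242.46,163.69)) ,'g2':((382.4,196.1),(236.18,174.05)),'g1b':((382.22,208.33),(242.46,163.69))}
T={k:tri(*v) for k,v in pt.items()}
for k in T:print(k,T[k].round(1),[ (proj(n,T[k])-v).round(1) for n,v in zip(("top","scene"),pt[k])])
O=plane("top",pt['or'][0],181);L=plane("top",pt['wl'][0],181);R=plane("top",pt['wr'][0],181)
print('plane',O,L,R)
G=[plane("top",p,171) for p in((382.4,196.1),(382.22,208.33))];print('green',G,sum(G)/2)
S=[plane("scene",p,181) for p in((307.08,179.89),(324.54,183.38),(289.62,176.27))];print('scene',S)
# radio pose from all points: keys and green mid (radio frame)
m=np.array([[-25,82],[-25,128],[-25,36],[-20,-95-7.2]]);
for nm,w in(('top',[O,L,R,sum(G)/2]),('scene',S+[sum(plane("scene",p,171) for p in((242.46,163.69),(236.18,174.05)))/2])):
    w=np.array(w)[:,:2];
    H=(m-m.mean(0)).T@(w-w.mean(0));a=np.arctan2(H[0,1]-H[1,0],H[0,0]+H[1,1]);Rm=np.array([[np.cos(a),-np.sin(a)],[np.sin(a),np.cos(a)]])
    t=w.mean(0)-Rm@m.mean(0);print(nm,'yaw',np.degrees(a),'org',t,'res',(w-m@Rm.T-t).round(1).tolist(),'crown',Rm@[-20,-95]+t,'key',Rm@[-25,82]+t)
E
```

```text
or [468.4 -26.2 175.9] [array([-0.1,  0. ]), array([-0.1,  0. ])]
wl [467.1  19.9 174.4] [array([ 0.1, -0. ]), array([0.2, 0. ])]
wr [467.  -72.9 175. ] [array([ 0., -0.]), array([ 0., -0.])]
g1 [ 485.7 -197.4  207.2] [array([-2.4,  1. ]), array([-3.3,  0. ])]
g2 [ 492.  -210.1  172.2] [array([ 0.1, -0. ]), array([ 0.1, -0. ])]
g1b [ 453.  -209.7  171.9] [array([ 0., -0.]), array([ 0., -0.])]
plane [468.19116944 -26.33657127 181.        ] [466.52088718  20.38439384 181.        ] [466.57121967 -72.53767908 181.        ]
green [array([ 491.93021863, -210.01675669,  171.        ]), array([ 453.04393795, -209.75053038,  171.        ])] [ 472.48707829 -209.88364354  171.        ]
scene [array([472.63423033, -24.29531427, 181.        ]), array([472.81563618,  21.09415866, 181.        ]), array([472.02702663, -70.66669936, 181.        ])]
top yaw 0.11267560974316676 org [ 492.26324052 -107.99659972] res [[1.1, -0.3], [-0.5, 0.4], [-0.6, -0.5], [0.0, 0.4]] crown [ 472.45010231 -203.0357472 ] key [467.10203102 -26.04592226]
scene yaw -1.6213779754961473 org [ 495.01115713 -107.74696677] res [[0.3, 0.8], [-0.8, 0.2], [1.0, 0.4], [-0.5, -1.3]] crown [ 472.33117688 -202.14303923] key [472.34132425 -25.07243214]
```

```bash
python3 -m handwheel '[-1,0,0,-0.7,-0.027,-1,0,0,-0.7,-0.027,-1,0,0,0,0,-1,-0.25,-0.8,0,0,-1,-0.25,-0.8,0,0,-1,-0.25,-0.8,0,0,-1,-0.25,-0.8,0,0,-1,-0.25,-0.8,0,0,-1,-0.25,-0.8,0,0,-1,-0.25,-0.8,0,0,-1,-0.25,-0.8,0,0,-1,-0.25,-0.8,0,0,-1,-0.25,-0.8,0,0,-1,-0.25,-0.8,0,0,-1,-0.25,-0.8,0,0,-1,-0.25,-0.8,0,0,-1,-0.25,-0.8,0,0,-1,-0.25,-0.8,0,0,-1,-0.25,-0.8,0,0,-1,0,0,0,0]' 5; python3 -c "
from bench import read_state;s=read_state();print(s)"
```

```text
clock: 2.6
position: [456.1, -156.6, 268.3]
ee_rot: [-0.002, 0.002, 1.0, 0.001]
ft_force: [0.5, 0.8, -0.5]
grip_width: 0.6
gripper_force: 0.0
{'clock': 2.6, 'joints': array([-4.41914103e-01, -2.92048365e-01,  1.90480404e+00, -3.22719422e-04,
        1.53293523e+00, -2.00869808e+00]), 'joint_velocities': array([ 0.04742788, -0.03984079,  0.02354621,  0.01885921,  0.02443606,
        0.0166594 ]), 'tau': array([ -1.20422713, -23.23402405, -37.90556073,  -0.2443396 ,
        -0.10533945,  -0.14288087]), 'position': array([ 456.06043008, -156.5896234 ,  268.29993103]), 'ee_rot': array([-1.92268691e-03,  1.99972951e-03,  9.99995888e-01,  7.26750091e-04]), 'ft_force': array([ 0.47161127,  0.80871762, -0.45664078]), 'torque': array([ 0.02754891,  0.021933  , -0.05359042]), 'gripper_force': 0.0, 'grip_width': 0.6463660445000878}
```

```bash
python3 -m handwheel '[-1,-0.27,-0.66,0,0,-1,0,0,0.5,0,-1,0,0,0.5,0,-1,0,0,0.1,0,-1,0,0,0,0,-1,0,0,0,0]'; python3 - <<'E'
from h import *
import cv2
ims=[cv2.resize(eyes.read_camera(n)[...,::-1][b[0]:b[1],b[2]:b[3]],(780,290),interpolation=cv2.INTER_CUBIC) for n,b in(("top",(170,220,300,430)),("scene",(140,200,205,345)))]
cv2.imwrite("pics/d.png",np.vstack(ims))
E
```

```text
clock: 3.35
position: [473.6, -194.0, 206.3]
ee_rot: [0.001, -0.001, 1.0, -0.001]
ft_force: [0.1, 0.1, 0.6]
grip_width: 0.4
gripper_force: 0.0
```

View pics/d.png

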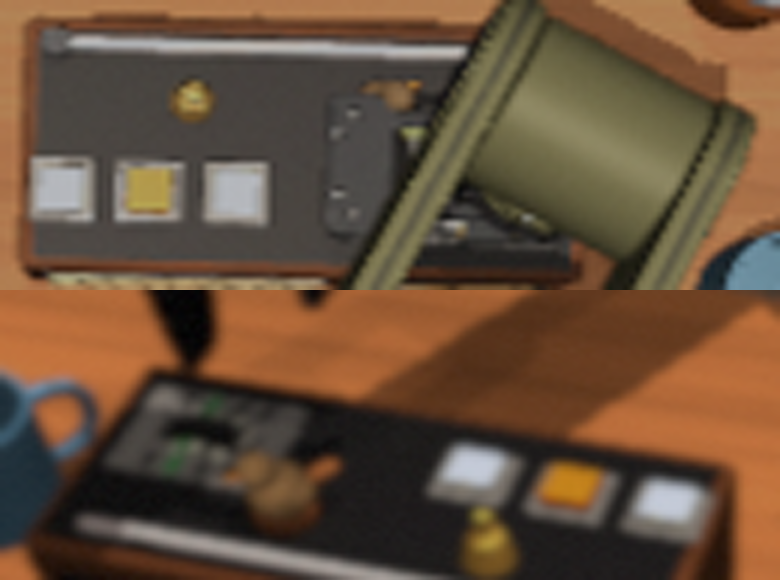

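```bash
python3 -m handwheel '[-1,0,-0.04,0.17,0,-1,0,0,0.13,0,-1,0,0,0,0,-1,0,0,0,0]';python3 -m handwheel '[-1,0,0,0.03,0,-1,0,0,0,0]';python3 -m handwheel '[-1,0,0,0.017,0,-1,0,0,0,0]'
```

```text
clock: 3.95
position: [472.8, -196.4, 186.6]
ee_rot: [-0.0, -0.001, 1.0, 0.0]
ft_force: [0.5, -0.1, -0.2]
grip_width: 0.4
gripper_force: 0.0
clock: 4.2
position: [472.8, -196.3, 185.0]
ee_rot: [-0.0, -0.001, 1.0, -0.0]
ft_force: [0.4, 0.1, 0.1]
grip_width: 0.7
gripper_force: 0.0
clock: 4.45
position: [472.8, -196.3, 183.9]
ee_rot: [-0.0, -0.001, 1.0, 0.0]
ft_force: [0.3, -0.4, 0.4]
grip_width: 0.4
gripper_force: 0.0
```

```bash
for i in 1 ; do python3 -m handwheel '[-1,0,0,0.017,0,-1,0,0,0,0]'|sed -n '2p;4p';python3 -m handwheel '[-1,0,0,0.01,0,-1,0,0,0,0]'|sed -n '2p;4p'; python3 -m handwheel '[-1,0,0,0.008,0,-1,0,0,0,0]'|sed -n '2p;4p'; done
```

```text
position: [472.8, -196.4, 182.8]
ft_force: [0.0, -0.9, -0.3]
position: [472.8, -196.4, 182.2]
ft_force: [-0.5, -0.3, -0.8]
position: [472.8, -196.4, 181.8]
ft_force: [0.0, -0.2, -0.2]
```

```bash
python3 -m handwheel '[-1,0,0,0.01,0,-1,0,0,0,0]'|sed -n '2p;4p';python3 -m handwheel '[-1,0,0,0.01,0,-1,0,0,0,0]'|sed -n '2p;4p'
```

```text
position: [472.8, -196.4, 181.2]
ft_force: [0.7, -0.3, -0.3]
position: [472.8, -196.3, 180.5]
ft_force: [-1.1, 0.2, 0.1]
```

```bash
python3 -m handwheel '[-1,0,0,0.008,0,-1,0,0,0,0]'|sed -n '2p;4p'
```

```text
position: [472.8, -196.4, 180.1]
ft_force: [-0.4, 0.4, -0.3]
```

```bash
python3 -m handwheel '[-1,0,0,0.01,0,-1,0,0,0,0]'|sed -n '2p;4p'
```

```text
position: [472.8, -196.3, 179.5]
ft_force: [0.7, 0.1, -0.4]
```

```bash
python3 -m handwheel '[-1,0,0,0.01,0,-1,0,0,0,0]'|sed -n '2p;4p'
```

```text
position: [472.8, -196.4, 178.9]
ft_force: [-0.6, 0.2, -0.5]
```

```bash
python3 -m handwheel '[-1,0,0,0.008,0,-1,0,0,0,0]'|sed -n '2p;4p'
```

```text
position: [472.8, -196.4, 178.4]
ft_force: [-0.2, 0.2, 0.3]
```

```bash
python3 -m handwheel '[-1,0,0,0.008,0,-1,0,0,0,0]'|sed -n '2p;4p'
```

```text
position: [472.8, -196.4, 178.0]
ft_force: [0.1, 0.0, 0.2]
```

```bash
python3 - <<'E'
from h import *
import cv2
im=eyes.read_camera("scene")[...,::-1]
cv2.imwrite("pics/s1.png",im)
cv2.imwrite("pics/e.png",cv2.resize(im[130:190,210:280],None,fx=9,fy=9,interpolation=cv2.INTER_CUBIC))
for P in([472.8,-196.4,178],[472.5,-203,182]):print((proj("scene",P)-[210,130])*9+4)
E
```

```text
[307.65467858 348.2279297 ]
[284.31324397 333.67569703]
```

View pics/e.png

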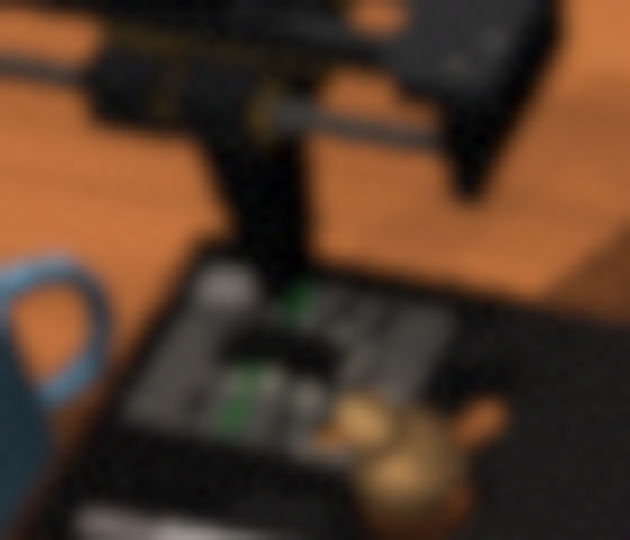

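```bash
python3 - <<'E'
from h import *
import cv2
t=cv2.imread("pics/scene0.png");s=cv2.imread("pics/s1.png")
for r in range(155,174):print(r,' '.join('%3d'%v for v in s[r,230:252].mean(-1)),' | ',' '.join('%3d'%v for v in t[r,230:252].mean(-1)))
# project finger tip footprint corners
for dx in(-10,10):
  for dy in(-12,12):print(dx,dy,proj("scene",[472.8+dx,-196.4+dy,178]).round(1),proj("scene",[472.8+dx,-196.4+dy,200]).round(1))
E
```

```text
155 116 105  93  83  67  43  19   8   9   8   9   4   4  16  41  74  97 109 112 110 106 105  |  111 103  93  90  91  95  98 101 104 105 104 106 107 108 107 107 106 106 106 106 105 104
156 105  85  67  53  45  32  17   4   6   5   5   5   1  14  42  78 101 111 113 110 107 105  |  101  87  72  65  67  72  78  83  87  90  94  98 102 106 107 107 108 109 109 108 108 107
157  91  66  43  30  25  18  13   6   8   6   4   6   3  12  38  67  93 103 108 105 103 103  |   89  69  51  40  43  47  51  57  62  66  72  79  83  88  91  95 100 103 106 105 107 107
158  77  51  35  29  28  22  17  13   6   9   1   2   3   5  29  48  66  79  84  86  88  94  |   75  52  40  38  38  39  39  40  42  43  47  52  57  61  65  71  80  84  88  93  95 100
159  62  43  41  52  56  55  48  34  19   6   8   6   2   2  15  27  39  47  51  57  62  70  |   60  45  43  56  63  62  59  59  53  45  39  39  40  41  42  48  53  56  61  67  71  79
160  49  44  60  78  87  86  79  61  35  13   8   4   5   8  13  16  22  24  27  27  34  39  |   49  45  63  82  91  93  93  88  79  66  60  59  58  53  45  42  40  41  39  42  47 
[... 1835 characters left out ...]
 116 109
171  71  69  67  63  60  65  67  62  64  74  73  56  35  29  29  23  25  44  64  72  64  63  |  117 116 111 104  97  97  99  92  96 111 109  84  57  51  48  38  39  73 106 115 107 104
172  70  66  64  64  69  78  80  75  78  90  88  69  55  60  58  47  37  49  63  66  64  69  |  114 108 105 108 112 120 118 107 112 131 127 101  85  94  94  76  63  77  99 104 104 111
173  64  58  56  63  72  78  80  76  79  87  84  70  70  82  84  72  56  60  70  74  74  79  |  109  96  93 103 116 120 114 102 109 121 118 101 103 125 132 114  91  87  96 104 114 123
-10 -12 [241.  164.7] [239.4 158.7]
-10 12 [249.5 166.4] [248.  160.4]
10 -12 [237.9 170.1] [236.2 164.1]
10 12 [246.5 171.8] [245.  165.8]
```

```bash
python3 - <<'E'
from h import *
import cv2
for z in(260,290,310):print(z,proj("top",[473.6,-194,z]).round(1))
for k in(-53,53):
  for z in(186,206):print(k,z,proj("scene",[215.2+.331*k,612.7+.944*k,z]).round(1))
im=cv2.imread("pics/scene0.png")
cv2.imwrite("pics/f.png",cv2.resize(im[75:165,540:640],None,fx=6,fy=6,interpolation=cv2.INTER_CUBIC))
E
```

```text
260 [381.3 199.9]
290 [382.8 199.2]
310 [383.8 198.7]
-53 186 [548.5 145.6]
-53 206 [552.  139.9]
53 186 [592.1 161.4]
53 206 [596.5 155.8]
```

View pics/f.png

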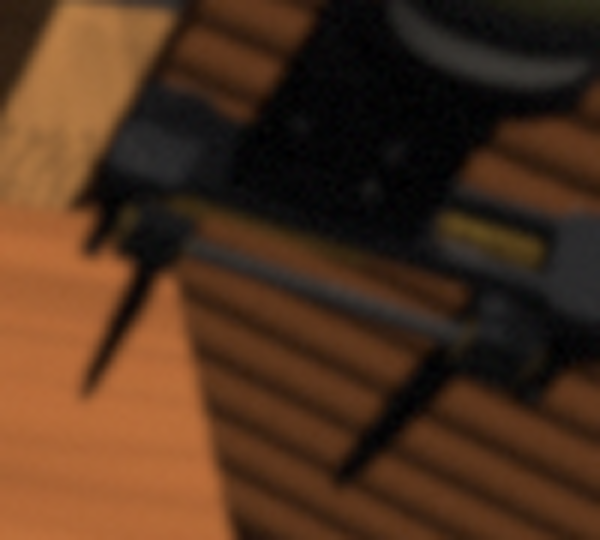

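```bash
python3 -m handwheel '[-1,0,0,0.035,0,-1,0,0,0.035,0,-1,0,0,0.03,0,-1,0,0,0.03,0,-1,0,0,0,0]'|sed -n '2p;4p'
```

```text
position: [472.7, -196.3, 169.9]
ft_force: [0.0, 0.1, -0.7]
```

```bash
python3 -m handwheel '[-1,0,0,0.02,0,-1,0,0,0,0]'|sed -n '2p;4p'
```

```text
position: [472.8, -196.3, 168.9]
ft_force: [-0.3, -0.2, -0.5]
```

```bash
python3 -m handwheel '[-1,0,0,0.02,0,-1,0,0,0,0]'|sed -n '2p;4p'
```

```text
position: [472.8, -196.3, 167.7]
ft_force: [0.1, -0.0, -0.0]
```

```bash
python3 -m handwheel '[-1,0,0,0.015,0,-1,0,0,0,0]'|sed -n '2p;4p'
```

```text
position: [472.8, -196.4, 166.8]
ft_force: [0.4, 0.6, -0.4]
```

```bash
python3 -m handwheel '[-1,0,0,0.015,0,-1,0,0,0,0]'|sed -n '2p;4p'
```

```text
position: [472.8, -196.3, 165.9]
ft_force: [0.4, -0.2, 0.0]
```

```bash
python3 -m handwheel '[-1,0,0,0.013,0,-1,0,0,0,0]'|sed -n '2p;4p'
```

```text
position: [472.8, -196.3, 165.1]
ft_force: [-0.9, -0.0, -0.6]
```

```bash
python3 -m handwheel '[-1,0,0,0.013,0,-1,0,0,0,0]'|sed -n '2p;4p'
```

```text
position: [472.8, -196.3, 164.3]
ft_force: [0.3, -0.3, 0.1]
```

```bash
python3 -m handwheel '[-1,0,0,0.01,0,-1,0,0,0,0]'|sed -n '2p;4p'
```

```text
position: [472.8, -196.3, 163.8]
ft_force: [-0.7, 0.3, -1.2]
```

```bash
python3 -m handwheel '[-1,0,0,0.01,0,-1,0,0,0,0]'|sed -n '2p;4p'
```

```text
position: [472.8, -196.4, 163.2]
ft_force: [0.4, 0.0, -0.3]
```

```bash
python3 -m handwheel '[-1,0,0,0.01,0,-1,0,0,0,0]'|sed -n '2p;4p'
```

```text
position: [472.8, -196.3, 162.6]
ft_force: [0.7, -0.3, 0.1]
```

```bash
python3 -m handwheel '[-1,0,0,0.01,0,-1,0,0,0,0]'|sed -n '2p;4p'
```

```text
position: [472.8, -196.3, 162.0]
ft_force: [0.1, 0.3, 0.1]
```

```bash
python3 - <<'E'
from h import *
s=eyes.read_camera("scene")
for r in range(156,173):print(r,' '.join('%3d'%v for v in s[r,230:252].mean(-1)))
E
```

```text
156 105  89  67  50  32  16  10   6   6   5   5   8   4   3  14  45  78 102 111 113 110 108
157  93  69  46  30  21  13   8   8   5   9   6   5   1   2  11  37  68  92 106 109 107 106
158  78  54  37  32  30  28  19  11  11   8   6   5   2   8   7  24  50  71  84  89  91  94
159  62  46  43  54  59  54  42  25  11   8   6   2   5   6   5  12  26  43  50  56  64  69
160  49  43  59  78  86  84  67  40  20   9   3   5   6   4   8  10  13  19  24  31  34  39
161  41  47  72  91 100  99  82  56  28  11   8   4   8   6   5   7  16  24  23  21  21  20
162  36  52  71  85  92  94  86  63  34  15   7   6   7   5   7  16  30  36  36  30  30  27
163  36  50  64  71  75  80  77  61  32  14   9   7   4   4   5  23  38  44  40  40  42  43
164  39  54  60  62  65  65  62  50  31  16   7   8   7  10  13  28  39  42  41  47  53  51
165  48  57  61  60  58  53  48  38  25  11   6   7   4   9  17  27  42  49  52  55  56  50
166  60  62  63  60  53  45  33  27  19  10   7   4   7  13  13  29  47  60  64  62  56  50
167  68  66  63  55  45  33  24  19  16  11   9   9   6   6  13  23  43  59  65  62  57  54
168  69  68  62  51  36  26  16  15  15  13   9  11  10   7   9  16  30  44  55  61  63  61
169  70  69  64  49  36  23  17  17  19  16  19  14  13   5   9  13  19  34  50  67  69  63
170  71  70  65  57  44  40  41  38  37  44  42  32  21  14  11  12  18  34  58  72  68  62
171  71  70  68  64  60  63  66  63  63  76  75  55  36  32  27  22  25  45  65  70  64  62
172  69  66  65  64  68  78  80  76  80  91  89  70  55  59  60  46  40  48  65  69  67  70
```

```bash
python3 -m handwheel '[-1,0,0.05,0,0,-1,0,0,0.01,0,-1,0,0,0,0]'|sed -n '2p;4p'
```

```text
position: [472.8, -193.3, 161.4]
ft_force: [-0.6, 0.6, 0.3]
```

```bash
python3 -m handwheel '[-1,0,0,0.01,0,-1,0,0,0,0]'|sed -n '2p;4p'
```

```text
position: [472.8, -193.4, 160.8]
ft_force: [0.0, 0.5, -0.2]
```

```bash
python3 -m handwheel '[-1,0,0,0.01,0,-1,0,0,0,0]'|sed -n '2p;4p'
```

```text
position: [472.8, -193.4, 160.2]
ft_force: [0.7, 1.0, -0.4]
```

```bash
python3 -m handwheel '[-1,0,0,0.01,0,-1,0,0,0,0]'|sed -n '2p;4p'
```

```text
position: [472.8, -193.4, 159.6]
ft_force: [0.0, -0.2, 0.6]
```

```bash
python3 -m handwheel '[-1,0,0,0.01,0,-1,0,0,0,0]'|sed -n '2p;4p'
```

```text
position: [472.8, -193.4, 159.0]
ft_force: [0.2, -0.3, -0.7]
```

```bash
python3 -m handwheel '[-1,0,0,0.01,0,-1,0,0,0,0]'|sed -n '2p;4p'
```

```text
position: [472.8, -193.4, 158.4]
ft_force: [-0.7, 0.9, -0.4]
```

```bash
python3 -m handwheel '[-1,0,0,0.01,0,-1,0,0,0,0]'|sed -n '2p;4p'
```

```text
position: [472.8, -193.3, 157.8]
ft_force: [-0.6, -0.1, 0.2]
```

```bash
python3 - <<'E'
from h import *
import cv2
s=eyes.read_camera("scene")[...,::-1]
g=eyes.read_camera("top")[...,::-1]
cv2.imwrite("pics/g.png",np.vstack([cv2.resize(s[145:185,215:270],(770,330),interpolation=cv2.INTER_CUBIC),cv2.resize(g[170:220,350:430],(770,260),interpolation=cv2.INTER_CUBIC)]))
for r in range(162,174):print(r,' '.join('%3d'%v for v in s[r,230:252].mean(-1)))
E
```

```text
162  37  50  72  87  89  89  83  68  43  20   8   8   3   4   5   4   6  17  23  28  29  28
163  38  51  64  71  71  71  67  54  36  18  10   6   6   6   8   4   9  22  27  37  43  42
164  40  53  61  63  61  62  55  45  33  20   8   8  10   5   2   6  14  20  32  44  52  51
165  49  58  61  60  58  52  47  39  28  16  11  12   6   6   5  12  27  41  48  53  57  50
166  60  63  64  60  52  43  33  27  22  14  10   5   8   5   7  19  42  58  64  62  58  49
167  67  67  64  56  45  33  22  18  15  13  11   9   6   4   8  21  43  59  66  62  56  54
168  70  70  65  52  38  24  18  12  14  13  10  11   9   5   5  15  28  42  53  58  61  60
169  71  68  63  52  35  24  17  17  17  19  17   9  10   5   7   9  17  30  46  60  64  60
170  71  70  66  55  44  41  39  38  39  44  43  32  18  12  11  11  17  32  51  64  62  60
171  71  69  67  63  61  63  66  62  64  75  74  56  35  32  29  23  23  38  57  63  61  64
172  69  65  63  65  71  78  80  75  79  91  88  71  55  58  59  49  39  47  61  69  75  78
173  66  57  55  62  71  80  80  76  80  87  84  70  71  83  84  72  58  60  76  91 105 107
```

View pics/g.png

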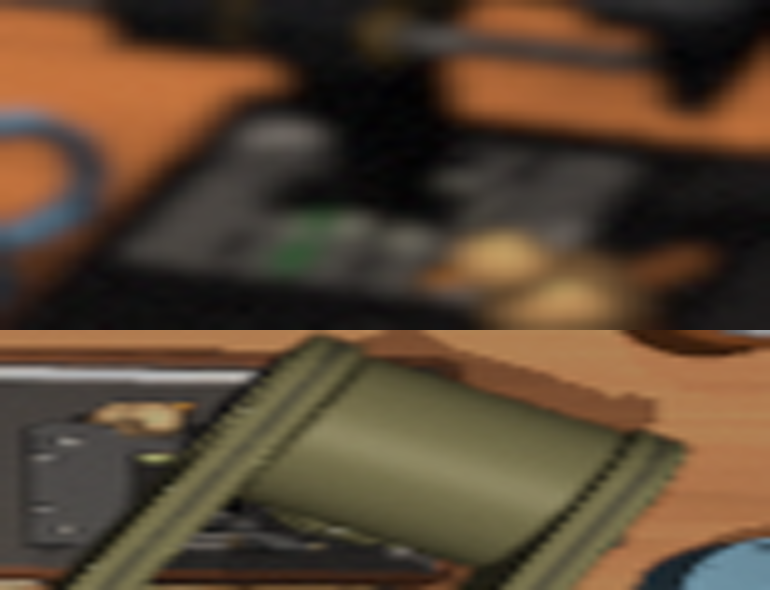

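```bash
python3 -m handwheel '[-1,0,0,0.01,0,-1,0,0,0,0]'|sed -n '2p;4p'
```

```text
position: [472.8, -193.4, 157.2]
ft_force: [-0.6, 0.7, 0.2]
```

```bash
python3 -m handwheel '[-1,0,0,0.01,0,-1,0,0,0,0]'|sed -n '2p;4p'
```

```text
position: [472.8, -193.3, 156.6]
ft_force: [-0.2, -0.1, 0.0]
```

```bash
python3 -m handwheel '[-1,0,0,0.01,0,-1,0,0,0,0]'|sed -n '2p;4p'
```

```text
position: [472.8, -193.4, 156.0]
ft_force: [0.1, -0.9, 0.1]
```

```bash
python3 -m handwheel '[-1,0,0,0.01,0,-1,0,0,0,0]'|sed -n '2p;4p'
```

```text
position: [472.8, -193.4, 155.4]
ft_force: [1.0, -0.0, 0.6]
```

```bash
python3 - <<'E'
from h import *
s=eyes.read_camera("scene")[...,::-1]
for r in range(160,176):print(r,' '.join('%3d'%v for v in s[r,232:252].mean(-1)))
for x in(462,472,482):
  for z in (176,182,188):print(x,z,proj("scene",[x,-203,z]).round(1),proj("scene",[x,-193,z]).round(1))
E
```

```text
160  59  80  88  88  80  60  34  11  10   8   4   7   5   2   3   7  22  28  36  40
161  75  92 100 100  92  73  45  19   9   5   7   3   3   1   8  11  13  19  21  21
162  75  87  90  89  85  67  42  20   7   8   5   7   5   0   6  12  21  23  28  28
163  69  72  72  71  67  54  36  19  10   6   6   6   5   4   3  13  24  33  43  43
164  65  66  63  59  57  46  33  16  10   7   4   7   4   2  12  20  32  45  51  52
165  63  63  59  53  46  39  27  16   6  10   8   7   4   8  21  37  46  54  55  50
166  63  60  55  45  35  26  21  11   9   6   5   4   6  10  30  52  62  61  57  48
167  64  57  46  33  24  19  15  16   8   9   8   6   8  14  33  51  62  62  57  54
168  64  55  39  25  18  13  14  14   7   9   8   6  10  10  23  41  52  59  61  60
169  63  51  33  24  19  17  18  14  16   9   6   8   6  11  14  29  45  62  63  60
170  66  55  45  39  40  37  37  42  43  31  14  11  10  12  15  32  51  63  61  57
171  68  63  59  64  66  63  64  75  74  56  35  30  28  23  25  40  56  62  60  61
172  63  65  71  79  82  76  79  91  88  69  56  60  59  47  37  46  60  69  75  79
173  55  62  71  79  80  77  79  87  84  69  71  84  86  72  57  60  76  92 104 107
174  53  62  70  72  71  69  73  75  72  67  73  89  93  81  69  78 101 120 132 131
175  55  65  68  65  64  67  70  70  64  59  68  80  84  76  71  92 117 137 146 144
462 176 [243.2 165.4] [246.7 166.1]
462 182 [242.8 163.8] [246.3 164.5]
462 188 [242.3 162.2] [245.9 162.9]
472 176 [241.7 168.1] [245.2 168.8]
472 182 [241.2 166.5] [244.8 167.2]
472 188 [240.8 164.9] [244.4 165.6]
482 176 [240.1 170.8] [243.7 171.5]
482 182 [239.7 169.2] [243.3 169.9]
482 188 [239.2 167.6] [242.8 168.3]
```

```bash
python3 -m handwheel '[-1,0,0,0.01,0,-1,0,0,0,0]'|sed -n '2p;4p'
```

```text
position: [472.8, -193.3, 154.8]
ft_force: [-0.4, 0.8, -0.8]
```

```bash
python3 -m handwheel '[-1,0,0,0.01,0,-1,0,0,0,0]'|sed -n '2p;4p'
```

```text
position: [472.8, -193.3, 154.2]
ft_force: [-0.6, -0.3, 0.7]
```

```bash
python3 -m handwheel '[-1,0,0,0.01,0,-1,0,0,0,0]'|sed -n '2p;4p'
```

```text
position: [472.9, -193.4, 153.9]
ft_force: [-0.6, 0.2, 0.5]
```

```bash
python3 -m handwheel '[-1,0,0,0.01,0,-1,0,0,0,0]'|sed -n '2p;4p'
```

```text
position: [473.0, -193.4, 153.7]
ft_force: [-1.9, 1.5, 4.0]
```

```bash
python3 -m handwheel '[-1,0,0,0.006,0,-1,0,-0.02,0,0,-1,0,-0.02,0,0,-1,0,-0.02,0,0]'|sed -n '2p;4p'
```

```text
position: [473.0, -196.7, 154.0]
ft_force: [-3.0, 1.9, 8.3]
```

```bash
python3 -m handwheel '[-1,0,-0.025,-0.004,0,-1,0,-0.025,-0.003,0]'|sed -n '2p;4p'
```

```text
position: [473.0, -200.2, 154.3]
ft_force: [-2.6, 1.1, 5.8]
```

```bash
python3 -m handwheel '[-1,0,-0.025,0,0,-1,0,-0.025,0,0]'|sed -n '2p;4p'
```

```text
position: [473.0, -203.6, 154.2]
ft_force: [-2.2, -0.3, 5.6]
```

```bash
python3 -m handwheel '[-1,0,-0.025,0,0,-1,0,-0.025,0,0,-1,0,-0.01,0,0]'|sed -n '2p;4p'; python3 -m handwheel '[-1,0,0,-0.06,0,-1,0,0,-0.2,0,-1,0,0.15,-0.3,0,-1,0,0.1,0,0,-1,0,0,0,0]'|sed -n '2p;4p'; python3 - <<'E'
from h import *
s=eyes.read_camera("scene")
for r in range(162,174):print(r,' '.join('%3d'%v for v in s[r,230:252].mean(-1)))
E
```

```text
position: [473.0, -207.6, 154.2]
ft_force: [-2.9, -0.3, 5.9]
position: [473.0, -191.0, 186.9]
ft_force: [0.1, -0.6, -0.4]
162  42  63  90 106 112 112 108  97  76  60  56  53  46  41  43  46  46  44  36  32  27  28
163  42  62  82  93 102 105 101  87  74  74  79  71  59  52  54  55  55  50  40  38  44  43
164  46  61  71  77  83  87  83  72  65  78  85  75  63  62  63  61  53  47  43  47  53  51
165  54  64  70  69  69  67  60  52  50  63  68  63  59  66  74  66  54  49  51  52  54  51
166  63  68  70  65  57  50  40  34  33  40  42  40  48  65  77  70  56  58  64  62  57  49
167  68  70  68  61  49  35  28  23  21  23  22  27  46  70  80  69  54  58  64  62  57  54
168  70  70  67  56  40  27  21  15  14  15  16  27  53  75  78  60  41  41  48  52  53  58
169  69  70  63  52  36  25  20  16  17  18  20  31  55  71  66  46  25  21  29  36  46  58
170  70  69  65  56  45  42  41  38  37  44  42  39  46  52  48  28  19  16  20  23  39  57
171  71  69  67  63  60  63  67  62  64  74  72  56  44  42  37  26  15  14  15  27  46  60
172  68  65  63  65  70  77  80  75  79  90  87  69  57  59  59  49  35  31  34  44  58  68
173  65  57  57  62  70  79  78  75  80  86  84  71  70  82  84  70  55  54  65  75  79  79
```

```bash
python3 -m handwheel '[-1,0,-0.04,0.2,0,-1,0,0,0.2,0,-1,0,0,0.1,0,-1,0,0,0.02,0,-1,0,0,0,0]'|sed -n '2p;4p'
```

```text
position: [472.9, -194.0, 155.5]
ft_force: [0.2, -0.7, 0.7]
```

```bash
python3 -m handwheel '[-1,0,0,0.02,0,-1,0,0,0.01,0,-1,0,0,0,0]'|sed -n '2p;4p'
```

```text
position: [473.0, -194.0, 154.0]
ft_force: [-0.1, 0.0, -0.1]
```

```bash
python3 -m handwheel '[-1,0,0,0.01,0,-1,0,0,0,0]'|sed -n '2p;4p'
```

```text
position: [473.1, -194.1, 153.8]
ft_force: [-1.2, 0.6, 3.5]
```

```bash
python3 -m handwheel '[-1,0,0,0.006,0,-1,0,-0.02,0,0,-1,0,-0.02,0,0,-1,0,-0.02,0,0]'|sed -n '2p;4p'
```

```text
position: [473.1, -197.3, 154.1]
ft_force: [-2.4, 2.2, 8.4]
```

```bash
python3 -m handwheel '[-1,0,-0.025,-0.004,0,-1,0,-0.025,-0.003,0]'|sed -n '2p;4p'
```

```text
position: [473.1, -200.8, 154.3]
ft_force: [-1.7, 0.4, 5.7]
```

```bash
python3 -m handwheel '[-1,0,-0.025,0,0,-1,0,-0.025,0,0]'|sed -n '2p;4p'
```

```text
position: [473.1, -204.1, 154.2]
ft_force: [-1.8, 0.4, 6.0]
```

```bash
python3 -m handwheel '[-1,0,-0.025,0,0,-1,0,-0.025,0,0,-1,0,-0.01,0,0]'|sed -n '2p;4p'; python3 -m handwheel '[-1,0,0,-0.06,0,-1,0,0,-0.2,0,-1,0,0.3,-0.5,0,-1,0,0.5,-0.1,0,-1,0,0,0,0]'|sed -n '2p;4p'; python3 - <<'E'
from h import *
s=eyes.read_camera("scene")
for r in range(162,174):print(r,' '.join('%3d'%v for v in s[r,230:252].mean(-1)))
print([(a,proj("scene",[472.5,-203+32*np.sin(.675-a),150+32*np.cos(.675-a)]).round(1)) for a in(0,.45,.9,1.35)])
E
```

```text
position: [473.1, -208.1, 154.1]
ft_force: [-1.1, -1.3, 5.4]
position: [473.4, -158.3, 206.1]
ft_force: [0.1, -0.2, 0.7]
162  33  54  73  92 104 112 113 102  86  84  98 107 107 100  94  92  89  81  62  43  33  25
163  52  78  98 109 115 117 114  98  86  92 108 111 106 102 104 107 104  92  72  59  51  46
164  65  91 108 116 118 118 110  95  86  99 109 103  94  97 105 104  99  86  75  76  73  63
165  70  87 100 109 111 105  94  83  82  97  97  86  76  84  92  88  82  78  85  92  91  75
166  67  77  83  91  90  81  69  62  71  79  73  56  48  61  67  63  63  78  98 104  97  81
167  68  72  72  71  66  53  44  52  65  66  50  32  29  34  37  37  47  72  93  96  88  82
168  69  71  67  60  46  31  32  50  57  50  33  21  16  18  20  20  30  51  70  73  70  74
169  70  69  65  53  40  27  31  39  44  36  26  17  17  12  14  13  17  29  39  45  52  62
170  71  68  66  57  44  40  41  43  44  46  43  34  20  15  14  10  14  15  20  28  40  54
171  71  69  66  63  60  62  66  63  65  75  73  55  37  31  28  23  18  16  16  27  42  57
172  70  66  63  65  69  76  80  76  77  90  89  70  54  61  59  47  33  28  30  42  56  68
173  65  57  56  62  70  79  78  76  78  86  83  70  70  82  84  71  54  49  53  65  81  87
[(0, array([248.8, 169.9])), (0.45, array([243.8, 167.3])), (0.9, array([238.7, 166.3])), (1.35, array([234.6, 167.1]))]
```

```bash
python3 -m handwheel '[-1,0,0.8,0,0,-1,0,0.8,0,0,-1,0.065,0.61,0,0,-1,0,0,0,0,-1,0,0,0,0]'|sed -n '2p;4p'; python3 -m handwheel '[-1,0,0,0.3,0,-1,0,0,0.2,0,-1,0,0,0.1,0,-1,0,0,0,0,-1,0,0,0,0]'|sed -n '2p;4p'
python3 - <<'E'
from h import *
import cv2
s=eyes.read_camera("scene")[...,::-1]
cv2.imwrite("pics/k.png",cv2.resize(s[140:200,270:345],(750,600),interpolation=cv2.INTER_CUBIC))
E
```

```text
position: [468.7, -27.4, 204.4]
ft_force: [-0.6, -0.4, 0.1]
position: [469.0, -26.7, 169.1]
ft_force: [0.4, -1.0, -0.5]
```

View pics/k.png

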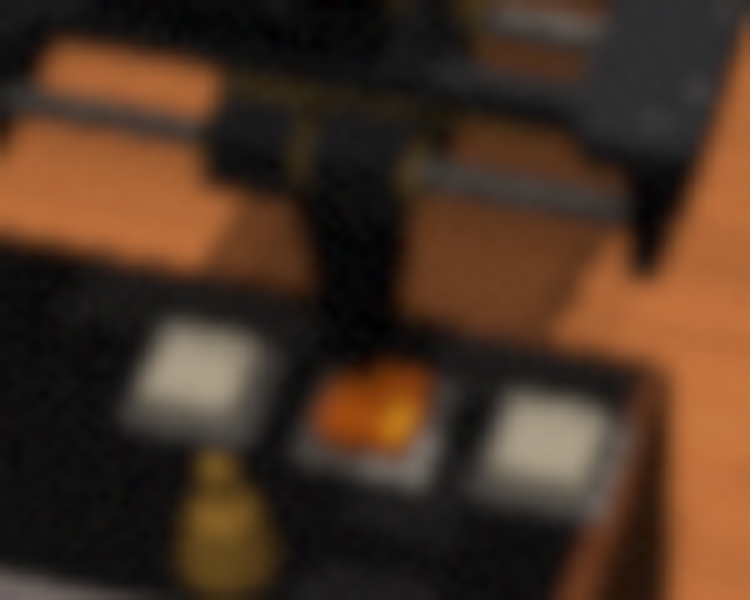

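```bash
python3 -m handwheel '[-1,-0.06,0.02,0.1,0,-1,0,0,0.07,0,-1,0,0,0.04,0,-1,0,0,0,0]'|sed -n '2p;4p'; python3 -m handwheel '[-1,0,0,0.02,0,-1,0,0,0,0]'|sed -n '2p;4p'
```

```text
position: [472.1, -25.3, 155.8]
ft_force: [-0.8, -0.4, -0.2]
position: [472.3, -25.4, 155.0]
ft_force: [-1.0, 0.2, 0.9]
```

```bash
python3 -m handwheel '[-1,0,0,0.02,0,-1,0,0,0,0]'|sed -n '2p;4p'
```

```text
position: [472.2, -25.4, 153.7]
ft_force: [0.5, -0.4, 0.0]
```

```bash
python3 -m handwheel '[-1,0,0,0.02,0,-1,0,0,0,0]'|sed -n '2p;4p'
```

```text
position: [472.4, -25.4, 152.8]
ft_force: [-0.7, 0.1, 1.6]
```

```bash
python3 -m handwheel '[-1,0,0,0.02,0,-1,0,0,0,0]'|sed -n '2p;4p'
```

```text
position: [472.4, -25.4, 151.5]
ft_force: [-0.6, 0.4, 1.8]
```

```bash
python3 -m handwheel '[-1,0,0,0.02,0,-1,0,0,0.02,0,-1,0,0,0,0]'|sed -n '2p;4p'
```

```text
position: [472.4, -25.4, 149.1]
ft_force: [-0.7, 0.5, 3.4]
```

```bash
python3 -m handwheel '[-1,0,0,0.02,0,-1,0,0,0,0]'|sed -n '2p;4p'
```

```text
position: [472.4, -25.4, 148.3]
ft_force: [-1.5, 0.3, 6.0]
```

```bash
python3 -m handwheel '[-1,0,0,0.014,0,-1,0,0,0,0]'|sed -n '2p;4p'
```

```text
position: [472.5, -25.4, 148.2]
ft_force: [-3.6, 0.7, 7.9]
```

```bash
python3 -m handwheel '[-1,0,0,-0.05,0,-1,0,0,-0.1,0,-1,0,0,-0.3,0,-1,0,0,-0.7,0,-1,0,0,-0.7,0,-1,0,0,0,0,-1,0,0,0,0,-1,0,0,0,0]'|sed -n '1,2p;4p'; python3 - <<'E'
from h import *
s=eyes.read_camera("scene")[...,::-1]
t=__import__("cv2").imread("pics/scene0.png")
for n,b in(("orange",(170,192,295,320)),("bird",(170,192,245,270)),("bell",(182,202,285,300))):
    for im in(t,s):
        c=im[b[0]:b[1],b[2]:b[3]].astype(int);m=c[...,2]-c[...,0]>45;y,x=np.nonzero(m);print(n,m.sum(),x.mean().round(2),y.mean().round(2))
for r in range(164,171):print(r,' '.join('%3d'%v for v in s[r,232:252].mean(-1)))
E
```

```text
clock: 24.22
position: [471.4, -25.2, 256.2]
ft_force: [-0.5, -0.6, -0.1]
orange 149 13.15 7.61
orange 130 13.11 8.36
bird 162 10.05 8.98
bird 125 9.35 9.15
bell 96 7.26 10.44
bell 84 6.71 10.6
164 117 121 121 119 111  98  94 113 123 115 108 114 120 118 108  95  86  95 106 104
165 120 121 117 108  96  89  99 119 118 103  96 110 118 109  96  96 101 110 112 102
166 122 120 108  91  74  79 101 115 102  77  71  89  96  87  86 106 120 120 112  98
167 121 114  96  71  58  77  99 101  78  50  42  55  60  57  70 100 117 117 109 105
168 118 103  79  54  51  75  89  80  55  35  27  33  35  36  48  71  88  95 100 111
169 114  95  69  46  47  62  68  58  43  30  26  26  28  28  34  41  53  65  86 103
170 114  99  79  66  67  67  68  74  68  52  35  28  27  26  26  27  31  48  73  95
```

Everything is as it should be: the white line is at the green mark, the key is up again, and the bird and bell have not moved (small differences are shadow).

```bash
python3 -c "
from bench import job;print(job.finish_job())"
```

```text
the job is handed in; nothing more can be done
None
```

The wheel was stroked two clicks until its white line sat at the green mark, then the orange key was pressed fully down and released; the last camera check showed the line still there and the bird and bell in place, and the job is handed in (about 24 s on the clock).

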